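# Close the scanner's cassette and hold its two start keys

### The arm

A 6-joint arm with a two-finger parallel gripper is mounted at the origin on a cart in front of the work surface, level with it; the furniture and walls round the work are solid. World frame = base frame: x ahead of the robot, y to its left, z up, the work surface at z = 0. Lengths are in m, angles in rad, forces in N, time in s.
With the tool pointing down it reaches from about 0.375 to 0.975 m from the base axis. Payload 3.8 kg.
Tool frame: the origin (TCP) lies between the finger pads; the fingertips stand 25 mm ahead of it and the grasp point (between the pads) lies 6 mm ahead of it (ctrl.tips_ahead is the distance from the TCP to the fingertips, in m); z points along the fingers, y is the direction in which the jaws open and shut (so a half turn about z gives the same grasp; the last joint's range is limited). The gripper opens to 88 mm and grips with 3 to 60 N. Pads are 18 mm wide; open, the fingers measure 123 mm over their backs; the gripper's body (75 mm by 187 mm) begins 45 mm behind the grasp point.
Start: joints at [-1.206, 0.264, 1.604, -0, 1.274, -0.037], TCP at [0.264, -0.621, 0.264] pointing down, gripper open.
Joint ranges: [-2.63, 2.63], [-0.94, 2.18], [0.31, 2.57], [-1.31, 4.45], [0, 2.66], [-2.55, 2.55]. Speed limits (rad/s): [2.57, 2.57, 3.14, 3.14, 3.14, 3.14].

### API

Orientations are given as a rotation vector (axis times angle).
In Python, from plant import ctrl gives the robot as it stands.
- The arm moves only by the tool carry_out, never from a script. Its argument "rows" is a list of rows, each an object of numbers: "x", "y", "z": the shift along the tool's x, y, z in units of 30 mm (1.0 is 30 mm); "spin": the turn about the tool's z in units of 6 degrees (1.0 is 6 degrees); "jaw": the gripper's target within -1 to 1 (fully open at 1, half-way at 0, shut at -1). A call has 1 to 8 rows; each row shifts and turns the commanded pose from where the row before left it, along the tool's axes as they then stand; what a row does not reach is not made up. A row lasts 1/8 s, in which the tool goes at most 62.5 mm and 10.7 degrees, less where a joint would pass 70% of its speed; a pose out of reach is approached as far as the arm can. A call is refused whole if a number of a shift passes 1 or a number of a turn 1, either way. A call with a gripper value outside its range is refused whole. The fingers move at their own pace and stop on an object; "force" is the grip in N (left out, the last holds). Time passes only in rows, so rows that do not move let the fingers close. It gives the time, the measured TCP pose, the force and the opening at its end, in the units of the state.
- ctrl.read_state(): the state, without advancing time (a new reading comes with each control period).
- ctrl.camera(name): name is "scene" or "top"; returns the picture (384x512x3 uint8, blue, green, red); there is no depth.
- ctrl.camera_model(name): a dict with "fx", "fy", "cx", "cy" (pixels), "k1" (the pictures are not rectified: a ray, as slopes to the right and down, at radius r is drawn at 1 + k1 r^2 times it, then the intrinsics apply), "world_to_cam" (4x4, takes a point from world to camera coordinates). Camera axes: x right, y down, z forward; pixel columns grow to the right and rows downward; lengths in m; the calibration is good to about 2 mm. A picture is of the moment at which its call begins. camera_model takes no time and is no camera call.
- ctrl.sign_off(): hands the job in, once; it reports no verdict.
The state is a dict: "time": time; "joint_pos": joint angles; "dq": joint speeds; "effort": joint torques, N m; "ee_pos": TCP position; "orientation": TCP orientation; "force": force on the tool from outside, world axes, zero at the start; "wrist_torque": the same for the moment, N m; "width": finger opening in m.
Only numpy, scipy, OpenCV 4.12 (cv2) and the standard library are available. Lean on these libraries where they do the work, as an engineer would, in place of code of your own. Each camera call takes 0.05 s, during which the arm holds its last target.

### The job

Push the evidence scanner's blue-fronted cassette fully home with the fingertips; only then press the two green start keys on the control box down together, one fingertip on each, hold both fully down for at least three seconds, then let both spring up and move clear. Do not press the red stop button. Nothing is to be grasped or lifted, and the other things on the desk stay where they are.

Things in the scene. Friction and masses are not known exactly. Their poses are not given: they have to be found in the camera images.
- scanner: White scanner fixed on the desk, left or right (control box at the other side; between them the fixed printer, 184 mm high: pass over it). Housing 135 deep (x) x 120 wide x 85 high, blue-fronted cassette in its front. Origin: on the desk under the middle of the cassette's front face when home; x into the scanner (ahead, up to 0.15 rad askew), z up. Housing at x 30 to 165, y -60 to 60 mm.
- cassette (a joint): How far the cassette is pulled out, m: 0 = fully home (stop), up to 0.09; starts 0.04 to 0.07. Slides along the scanner's x with 1.5 N of friction (and light damping), no spring, stays where it is left.
- cassette_front (a point): Centre of the flat front face of the cassette's blue front block (block 29 thick, 98 wide, 40 high, from 25 to 65 mm above the desk); moves with the cassette, faces the scanner's -x, axes as the scanner's. Behind the block the cassette is a flat black tray 92 wide with a clear cover, no higher than the block. At home the back of the block meets the housing, so the front face stands 30 mm before it.
- console: Grey control box with black top plate, fixed on the desk, 110 deep (x) x 150 wide (y); the top plate is 34.5 mm above the desk. Origin: on the desk, under the midpoint between the two green keys; x away from the robot (up to 0.4 rad askew), y from the right key to the left one, z up.
- key_left_top (a point): Centre of the top of the left green start key (round cap, 28 in diameter, 58.5 mm above the desk when up), 30 mm from the control box's origin along its +y. The key moves straight down.
- key_right_top (a point): The same for the right green start key, 30 mm along -y; the two keys' centres are 60 mm apart.
- key_left (a joint): How far the left key is pressed, m: 0 up, 0.008 fully down. Springs back by itself; it starts to move at 1.2 N, and about 4 N hold it fully down.
- key_right (a joint): The same for the right key.
- stop_top (a point): Centre of the top of the small red stop button (18 in diameter, 49.5 mm above the desk), on the control box 48 mm beyond the keys along its +x; not to be pressed.
- stop (a joint): How far the red stop button is pressed, m: 0 up, 0.005 down.
- ink_pad: Bystander, leave alone: dark blue ink-pad tin, 72x111x15; origin at the centre of its underside.
- stamp: Bystander, leave alone: brown wooden hand stamp, 34x34x68, upright; origin at the centre of its underside.
- marker_1: Bystander, leave alone: white felt marker with blue cap, 19x135x18; origin at the centre of its underside.
- loupe: Bystander, leave alone: black stand loupe, 38x38x41; origin at the centre of its underside.
- slide_box: Bystander, leave alone: small carton with pale blue lid, 33x86x46; origin at the centre of its underside.
- stapler: Bystander, leave alone: red and black stapler, 34x128x38; origin at the centre of its underside.

How it is judged:
On the way, in this order (a step that is already met when the one before it is completed fails the run):
1. the cassette is pushed home (within 5 mm) (value of joint cassette below 0.005 m and value of joint each of key_left, key_right below 0.002 m), for 0.1 s.
2. both green keys are held down by the fingers (each by 5.5 mm or more of 8 mm) for about three seconds without a break, the cassette still home (value of joint each of key_left, key_right above 0.0055 m and contact force between the fingers and console above 2 N and value of joint cassette below 0.005 m), for 2.8 s.
At the end, for the whole second after the job is handed in: the cassette is home within 5 mm, and both green keys and the red stop button are up (pressed less than 1.5 mm) (value of joint cassette below 0.005 m and value of joint each of key_left, key_right, stop below 0.0015 m); the robot touches nothing.
It fails at once if a green key is pressed (over 3 mm) while the cassette is out by more than 10 mm (value of joint cassette above 0.01 m and value of joint any of key_left, key_right above 0.003 m).
It fails at once if one green key is down (over 5.5 mm) while the other is still up (less than 1 mm) ((value of joint key_left above 0.0055 m and value of joint key_right below 0.001 m) or (value of joint key_right above 0.0055 m and value of joint key_left below 0.001 m)).
It fails at once if the red stop button is pressed (over 2.5 mm) (value of joint stop above 0.0025 m).
It fails at once if a bystander is moved by more than 20 mm, or lifted (distance of any of ink_pad, stamp, marker_1, loupe, slide_box, stapler from where it was at the start of the episode above 0.02 m).
It also fails if it takes over 64 s, if anything falls off the work surface, if the arm or the gripper's body presses on something with over 40 N, if the wrist force passes 120 N, or if a joint passes its speed limit or range.

## Working session

There is one attempt and no reset: what is moved stays moved. The work goes in short steps, Python scripts to look and compute and a tool call to move; the robot and the scene stay as the last step left them, time stands still between calls to the robot, and variables do not carry over. Pictures are saved under pics/ and viewed, and the job is handed in when it is done.

Besides the shell and the picture viewer there is one more tool, called after "Emit:" by a JSON object that holds its "fn" and its "kwargs". carry_out: Moves the arm, as the interface text tells. Its arguments: {"type":"object","properties":{"rows":{"type":"array","items":{"type":"object","properties":{"x":{"type":"number"},"y":{"type":"number"},"z":{"type":"number"},"spin":{"type":"number"},"jaw":{"type":"number"}}}},"force":{"type":"number"}},"required":["rows"]}

```bash
ls; mkdir -p pics; python3 - <<'E'
from plant import ctrl
import cv2
print(ctrl.read_state(), ctrl.tips_ahead)
for n in("scene","top"):
    cv2.imwrite(f"pics/{n}0.png",ctrl.camera(n)); print(n,ctrl.camera_model(n))
E
```

```text
pics
{'time': 0.0, 'joint_pos': array([-1.20590488e+00,  2.64705925e-01,  1.60538669e+00, -2.18720008e-05,
        1.27366674e+00, -3.69185480e-02]), 'dq': array([-0.00022188, -0.00069593, -0.00043643, -0.00034418, -0.00042427,
       -0.00057444]), 'effort': array([-2.92133500e-04, -5.02110243e+01, -3.56877565e+01,  7.26838410e-02,
        2.93204945e-02, -1.53002802e-04]), 'ee_pos': array([ 0.26372909, -0.62063538,  0.2624129 ]), 'orientation': array([-3.07631050e+00, -6.26508286e-01,  5.87621594e-04]), 'force': array([-0.013739  , -0.22336794,  0.56382668]), 'wrist_torque': array([-0.01681361,  0.01055973, -0.00623141]), 'width': 0.0880737586062366} 0.025
scene {'fx': 361.0079067786274, 'fy': 361.0079067786274, 'cx': 249.41916440371276, 'cy': 190.1739290847049, 'k1': 0.028037076543059713, 'world_to_cam': array([[ 0.55851127, -0.82949551, -0.00153978, -0.30010057],
       [-0.4461225 , -0.29881471, -0.84361394,  0.27523866],
       [ 0.69931386,  0.47185482, -0.53694799,  0.83733837],
       [ 0.        ,  0.        ,  0.        ,  1.        ]])}
top {'fx': 367.78709960663076, 'fy': 367.78709960663076, 'cx': 260.07610781212134, 'cy': 185.70806991598525, 'k1': -0.08815728206188918, 'world_to_cam': array([[-0.04080996, -0.99916071, -0.00352427, -0.02589444],
       [-0.97839816,  0.04067686, -0.20268803,  0.46857094],
       [ 0.20266127, -0.00482355, -0.97923702,  1.03540347],
       [ 0.        ,  0.        ,  0.        ,  1.        ]])}
```

View pics/scene0.png

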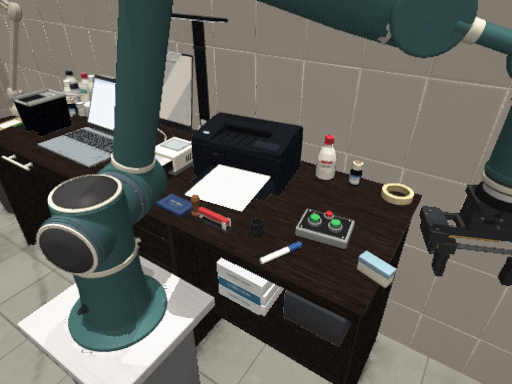

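View pics/top0.png

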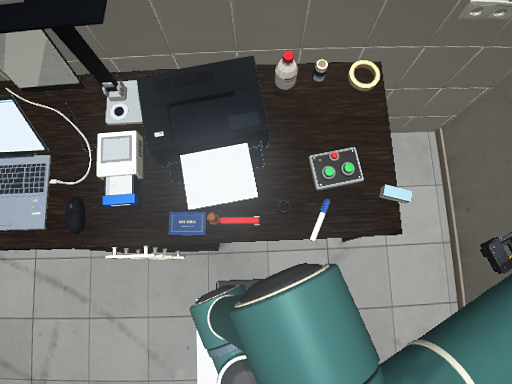

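The top view shows the scanner on the left, with its blue front at about (119,199). The console is on the right, with keys near (329,172) and (348,168) and the stop at (334,155). Next I measure them.

```bash
cat > h.py <<'E'
import numpy as np, cv2
from plant import ctrl
def ray(n,uv):
    m=ctrl.camera_model(n); d=np.array([(uv[0]-m['cx'])/m['fx'],(uv[1]-m['cy'])/m['fy']]); s=d.copy()
    for _ in range(20): s=d/(1+m['k1']*(s@s))
    T=m['world_to_cam']; R=T[:3,:3]; return -R.T@T[:3,3], R.T@np.r_[s,1]
def onz(n,uv,z):
    o,d=ray(n,uv); return o+d*(z-o[2])/d[2]
def proj(n,p):
    m=ctrl.camera_model(n); T=m['world_to_cam']; c=T[:3,:3]@p+T[:3,3]; s=c[:2]/c[2]; s=s*(1+m['k1']*(s@s))
    return np.array([s[0]*m['fx']+m['cx'],s[1]*m['fy']+m['cy']])
def two(a,b):
    (o1,d1),(o2,d2)=ray('top',a),ray('scene',b)
    t=np.linalg.lstsq(np.c_[d1,-d2],o2-o1,rcond=None)[0]; p,q=o1+t[0]*d1,o2+t[1]*d2
    return (p+q)/2,np.linalg.norm(p-q)
E
python3 - <<'E'
from h import *
t=cv2.imread('pics/top0.png'); s=cv2.imread('pics/scene0.png')
def blobs(im,lo,hi,box,minA=15):
    x0,y0,x1,y1=box; hsv=cv2.cvtColor(im,cv2.COLOR_BGR2HSV); m=cv2.inRange(hsv,lo,hi); k=np.zeros_like(m); k[y0:y1,x0:x1]=m[y0:y1,x0:x1]
    n,l,st,c=cv2.connectedComponentsWithStats(k)
    return [(c[i].round(2),st[i]) for i in range(1,n) if st[i][4]>=minA],k
r={}
for nm,im,box in(('top',t,(300,140,370,195)),('scene',s,(290,200,360,250))):
    for col,lo,hi in(('g',(45,90,60),(85,255,255)),('r',(0,120,80),(8,255,255))):
        b,_=blobs(im,lo,hi,box); print(nm,col,b)
        if nm=='top':
            for c,_s in b: print(onz('top',c,.0585 if col=='g' else .0495).round(4))
        else:
            for c,_s in b: print(onz('scene',c,.0585 if col=='g' else .0495).round(4))
b,k=blobs(t,(100,120,60),(125,255,255),(90,180,150,215)); print(b)
c=max(cv2.findContours(k,0,2)[0],key=cv2.contourArea); print(cv2.minAreaRect(c))
cv2.imwrite('pics/crop1.png',cv2.resize(t[120:220,80:160],None,fx=6,fy=6,interpolation=cv2.INTER_CUBIC))
cv2.imwrite('pics/crop2.png',cv2.resize(t[140:210,270:420],None,fx=5,fy=5,interpolation=cv2.INTER_CUBIC))
E
```

```text
top g [(array([348.27, 167.45]), array([344, 163,  10,  10,  74], dtype=int32)), (array([328.84, 171.29]), array([324, 167,  10,  10,  75], dtype=int32))]
[ 0.5092 -0.3082  0.0585]
[ 0.4999 -0.2494  0.0585]
top r [(array([334.19, 154.77]), array([332, 152,   6,   7,  31], dtype=int32))]
[ 0.5524 -0.2715  0.0495]
scene g [(array([314.6 , 217.25]), array([310, 213,  10,   9,  77], dtype=int32)), (array([335.34, 222.76]), array([330, 218,  11,  10,  82], dtype=int32))]
[ 0.5001 -0.2507  0.0585]
[ 0.5089 -0.3101  0.0585]
scene r [(array([328.5, 213. ]), array([326, 210,   6,   7,  36], dtype=int32))]
[ 0.5536 -0.2713  0.0495]
[(array([119.85, 199.35]), array([102, 193,  37,  14, 383], dtype=int32))]
((119.97208404541016, 199.60914611816406), (11.47077465057373, 36.478485107421875), 85.91438293457031)
```

View pics/crop1.png

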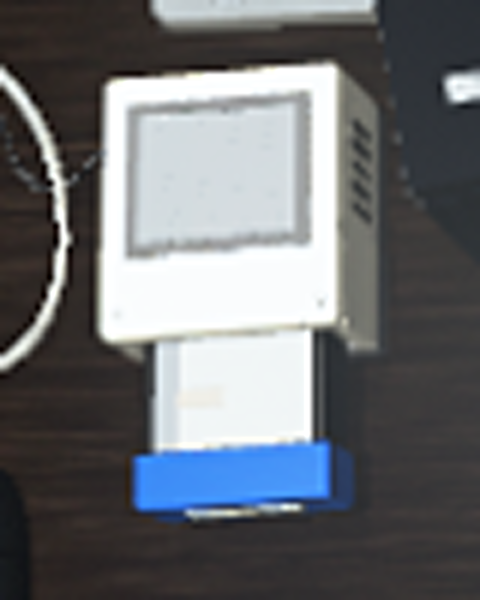

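View pics/crop2.png

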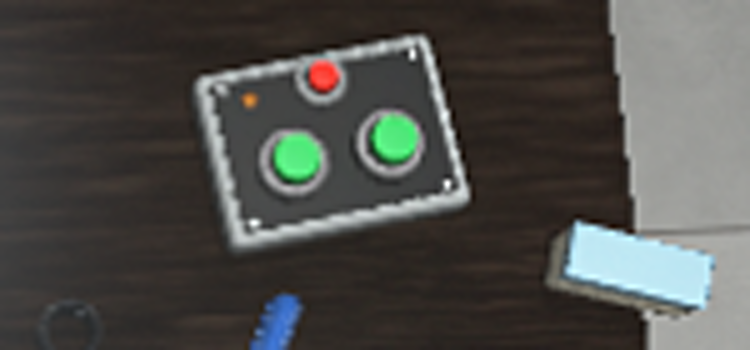

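```bash
python3 - <<'E'
from h import *
f=lambda U,V:((U+.5)/6-.5+80,(V+.5)/6-.5+120)
for n,z,p in(('fl',.065,(135,509)),('fr',.065,(331,498)),('bl',.065,(135,457)),('br',.065,(331,443)),('Hfl',.085,(101,338)),('Hfr',.085,(338,327)),('Hbl',.085,(105,78)),('Hbr',.085,(338,65))):
    print(n,onz('top',f(*p),z).round(4))
s=cv2.imread('pics/scene0.png')
cv2.imwrite('pics/crop3.png',cv2.resize(s[120:240,130:330],None,fx=4,fy=4,interpolation=cv2.INTER_CUBIC))
t=cv2.imread('pics/top0.png')
cv2.imwrite('pics/crop4.png',cv2.resize(t[40:250,60:270],None,fx=2.8,fy=2.8,interpolation=cv2.INTER_CUBIC))
# obstacle heights
E
```

```text
fl [0.427  0.4184 0.065 ]
fr [0.4287 0.3207 0.065 ]
bl [0.4528 0.4196 0.065 ]
br [0.4558 0.3215 0.065 ]
Hfl [0.5084 0.4307 0.085 ]
Hfr [0.5087 0.3128 0.085 ]
Hbl [0.6422 0.4364 0.085 ]
Hbr [0.6427 0.3173 0.085 ]
```

View pics/crop3.png

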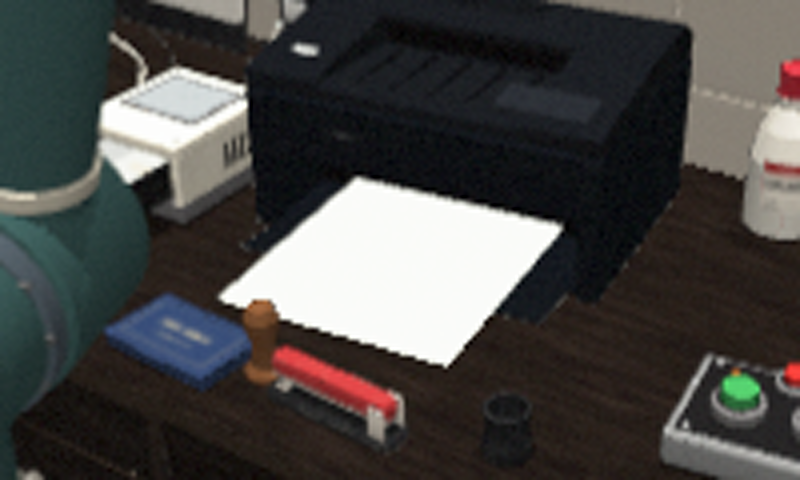

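Emit:
{"fn": "carry_out", "kwargs": {"rows": [{"spin": 0.9, "jaw": 0}, {"spin": 0.9, "jaw": 0}, {"spin": 0.9, "jaw": 0}, {"spin": 0.85, "jaw": 0}]}}

```text
invalid input
```

Emit:
{"fn": "carry_out", "kwargs": {"rows": [{"x": 0, "y": 0, "z": 0, "spin": 0.9, "jaw": 0}, {"x": 0, "y": 0, "z": 0, "spin": 0.9, "jaw": 0}, {"x": 0, "y": 0, "z": 0, "spin": 0.9, "jaw": 0}, {"x": 0, "y": 0, "z": 0, "spin": 0.85, "jaw": 0}]}}

```text
time: 0.6
ee_pos: [0.2638, -0.6209, 0.2629]
orientation: [-3.14, -0.043, 0.001]
force: [0.4, 0.3, 0.4]
width: 0.0503
```

Emit:
{"fn": "carry_out", "kwargs": {"rows": [{"x": 0.65, "y": -1, "z": 0, "spin": 0, "jaw": 0}, {"x": 0.65, "y": -1, "z": 0, "spin": 0, "jaw": 0}, {"x": 0.65, "y": -1, "z": 0, "spin": 0, "jaw": 0}, {"x": 0.65, "y": -1, "z": 0, "spin": 0, "jaw": 0}, {"x": 0.65, "y": -1, "z": 0, "spin": 0, "jaw": 0}, {"x": 0.65, "y": -1, "z": 0, "spin": 0, "jaw": 0}, {"x": 0.65, "y": -1, "z": 0, "spin": 0, "jaw": 0}, {"x": 0.65, "y": -1, "z": 0, "spin": 0, "jaw": 0}]}}

```text
time: 1.6
ee_pos: [0.4129, -0.3754, 0.2632]
orientation: [-3.141, -0.047, 0.001]
force: [0.2, -0.6, 0.4]
width: 0.0441
```

Emit:
{"fn": "carry_out", "kwargs": {"rows": [{"x": 0, "y": -1, "z": 0, "spin": 0, "jaw": 0}, {"x": 0, "y": -1, "z": 0, "spin": 0, "jaw": 0}, {"x": 0, "y": -1, "z": 0, "spin": 0, "jaw": 0}, {"x": 0, "y": -1, "z": 0, "spin": 0, "jaw": 0}, {"x": 0, "y": -1, "z": 0, "spin": 0, "jaw": 0}, {"x": 0, "y": -1, "z": 0, "spin": 0, "jaw": 0}, {"x": 0, "y": -1, "z": 0, "spin": 0, "jaw": 0}, {"x": 0, "y": -1, "z": 0, "spin": 0, "jaw": 0}]}}

```text
time: 2.6
ee_pos: [0.405, -0.1357, 0.2633]
orientation: [-3.141, -0.047, 0.001]
force: [-0.8, -0.1, 1.1]
width: 0.0442
```

Emit:
{"fn": "carry_out", "kwargs": {"rows": [{"x": 0, "y": -1, "z": 0, "spin": 0, "jaw": 0}, {"x": 0, "y": -1, "z": 0, "spin": 0, "jaw": 0}, {"x": 0, "y": -1, "z": 0, "spin": 0, "jaw": 0}, {"x": 0, "y": -1, "z": 0, "spin": 0, "jaw": 0}, {"x": 0, "y": -1, "z": 0, "spin": 0, "jaw": 0}, {"x": 0, "y": -1, "z": 0, "spin": 0, "jaw": 0}, {"x": 0, "y": -1, "z": 0, "spin": 0, "jaw": 0}, {"x": 0, "y": -1, "z": 0, "spin": 0, "jaw": 0}]}}

```text
time: 3.6
ee_pos: [0.3978, 0.104, 0.2633]
orientation: [3.141, 0.047, -0.001]
force: [0.2, 0.3, -0.8]
width: 0.0442
```

Emit:
{"fn": "carry_out", "kwargs": {"rows": [{"x": 0, "y": -1, "z": 0, "spin": 0, "jaw": 0}, {"x": 0, "y": -1, "z": 0, "spin": 0, "jaw": 0}, {"x": 0, "y": -1, "z": 0, "spin": 0, "jaw": 0}, {"x": 0, "y": -1, "z": 0, "spin": 0, "jaw": 0}, {"x": 0, "y": -1, "z": 0, "spin": 0, "jaw": 0}, {"x": 0, "y": -1, "z": 0, "spin": 0, "jaw": 0}, {"x": 0, "y": -1, "z": 0, "spin": 0, "jaw": 0}, {"x": 0, "y": -1, "z": 0, "spin": 0, "jaw": 0}]}}

```text
time: 4.6
ee_pos: [0.3907, 0.3438, 0.2632]
orientation: [3.141, 0.047, -0.001]
force: [0.2, -0.8, -0.2]
width: 0.044
```

Emit:
{"fn": "carry_out", "kwargs": {"rows": [{"x": -0.2, "y": -0.8, "z": 0.2, "spin": 0, "jaw": 0}, {"x": 0, "y": 0, "z": 1, "spin": 0, "jaw": 0}, {"x": 0, "y": 0, "z": 1, "spin": 0, "jaw": 0}, {"x": 0, "y": 0, "z": 1, "spin": 0, "jaw": 0}]}}

```text
time: 5.1
ee_pos: [0.3839, 0.3667, 0.1664]
orientation: [3.141, 0.048, -0.001]
force: [0.1, -0.6, -0.1]
width: 0.0444
```

```bash
python3 - <<'E'
from h import *
t=ctrl.camera('top');s=ctrl.camera('scene');print(ctrl.read_state()['ee_pos'])
cv2.imwrite('pics/t1.png',np.vstack([cv2.resize(t[80:260,40:240],None,fx=3,fy=3)]));cv2.imwrite('pics/s1.png',s)
E
```

```text
[0.38177182 0.36467165 0.16350356]
```

View pics/t1.png

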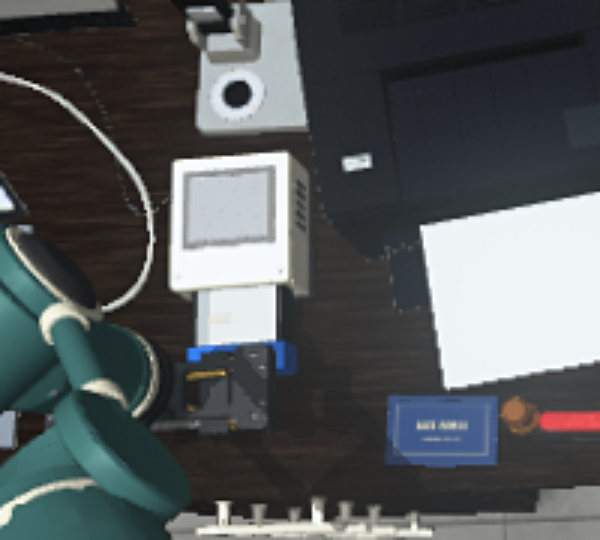

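View pics/s1.png

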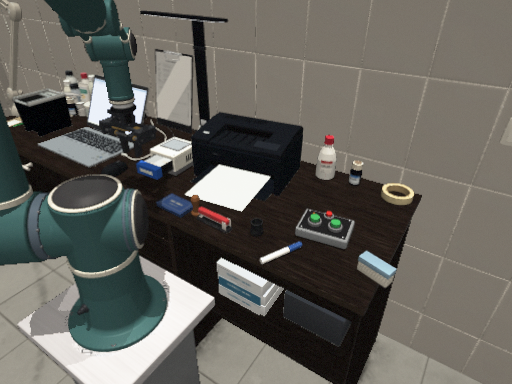

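Emit:
{"fn": "carry_out", "kwargs": {"rows": [{"x": 0, "y": 0, "z": 1, "spin": 0, "jaw": 0}, {"x": 0, "y": 0, "z": 1, "spin": 0, "jaw": 0}, {"x": 0, "y": 0, "z": 1, "spin": 0, "jaw": 0}, {"x": 0, "y": 0, "z": 0.5, "spin": 0, "jaw": 0}, {"x": 0, "y": 0, "z": 0, "spin": 0, "jaw": 0}]}}

```text
time: 5.82
ee_pos: [0.3841, 0.3665, 0.0624]
orientation: [3.14, 0.047, -0.002]
force: [-0.5, -0.3, 0.7]
width: 0.0441
```

```bash
python3 - <<'E'
from h import *
s=ctrl.camera('scene');print(ctrl.read_state()['ee_pos'])
cv2.imwrite('pics/s2.png',cv2.resize(s[80:210,80:230],None,fx=4,fy=4))
E
```

```text
[0.38470466 0.36713405 0.06331915]
```

View pics/s2.png

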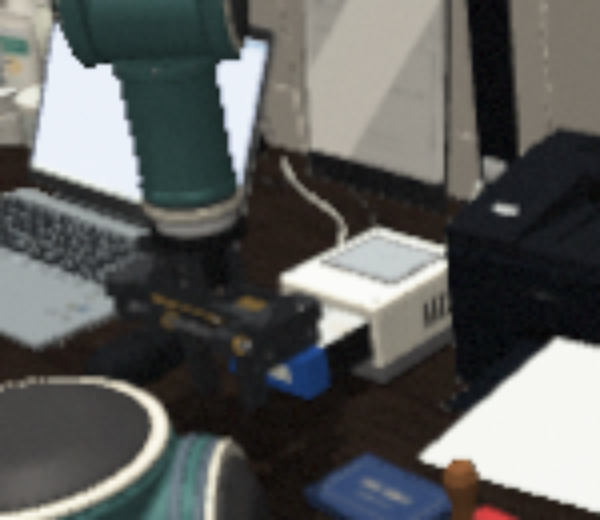

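The fingers stand in front of the blue block at about (290,370) in the crop. I start pushing.

Emit:
{"fn": "carry_out", "kwargs": {"rows": [{"x": 0.5, "y": 0, "z": 0, "spin": 0, "jaw": 0}, {"x": 0.4, "y": 0, "z": 0, "spin": 0, "jaw": 0}, {"x": 0.3, "y": 0, "z": 0, "spin": 0, "jaw": 0}, {"x": 0.3, "y": 0, "z": 0, "spin": 0, "jaw": 0}, {"x": 0.3, "y": 0, "z": 0, "spin": 0, "jaw": 0}]}}

```text
time: 6.5
ee_pos: [0.4387, 0.3685, 0.0627]
orientation: [3.141, 0.047, -0.001]
force: [-1.9, 1.0, 1.0]
width: 0.0442
```

Emit:
{"fn": "carry_out", "kwargs": {"rows": [{"x": 0.3, "y": 0, "z": 0, "spin": 0, "jaw": 0}, {"x": 0.3, "y": 0, "z": 0, "spin": 0, "jaw": 0}, {"x": 0.2, "y": 0, "z": 0, "spin": 0, "jaw": 0}, {"x": 0.1, "y": 0, "z": 0, "spin": 0, "jaw": 0}]}}

```text
time: 7.0
ee_pos: [0.4657, 0.3692, 0.0626]
orientation: [3.141, 0.047, -0.0]
force: [-1.2, 1.6, 1.0]
width: 0.044
```

Emit:
{"fn": "carry_out", "kwargs": {"rows": [{"x": 0.1, "y": 0, "z": 0, "spin": 0, "jaw": 0}, {"x": 0.05, "y": 0, "z": 0, "spin": 0, "jaw": 0}]}}

```text
time: 7.25
ee_pos: [0.4698, 0.3694, 0.0626]
orientation: [3.141, 0.047, -0.0]
force: [-1.6, 0.9, -0.0]
width: 0.0438
```

Emit:
{"fn": "carry_out", "kwargs": {"rows": [{"x": 0.05, "y": 0, "z": 0, "spin": 0, "jaw": 0}, {"x": 0.05, "y": 0, "z": 0, "spin": 0, "jaw": 0}]}}

```text
time: 7.5
ee_pos: [0.4715, 0.3694, 0.0626]
orientation: [3.141, 0.047, -0.004]
force: [-8.7, 1.1, 4.5]
width: 0.0439
```

Emit:
{"fn": "carry_out", "kwargs": {"rows": [{"x": 0.05, "y": 0, "z": 0, "spin": 0, "jaw": 0}, {"x": 0, "y": 0, "z": 0, "spin": 0, "jaw": 0}]}}

```text
time: 7.75
ee_pos: [0.4716, 0.3694, 0.0626]
orientation: [3.14, 0.048, -0.008]
force: [-9.5, 1.7, 6.5]
width: 0.0438
```

```bash
python3 - <<'E'
from h import *
print(ctrl.read_state()['force'])
s=ctrl.camera('scene');t=ctrl.camera('top')
cv2.imwrite('pics/s3.png',cv2.resize(s[80:210,80:230],None,fx=4,fy=4))
cv2.imwrite('pics/t3.png',cv2.resize(t[110:230,60:200],None,fx=4,fy=4))
E
```

```text
[-9.45774893  1.72228527  6.45124508]
```

View pics/s3.png

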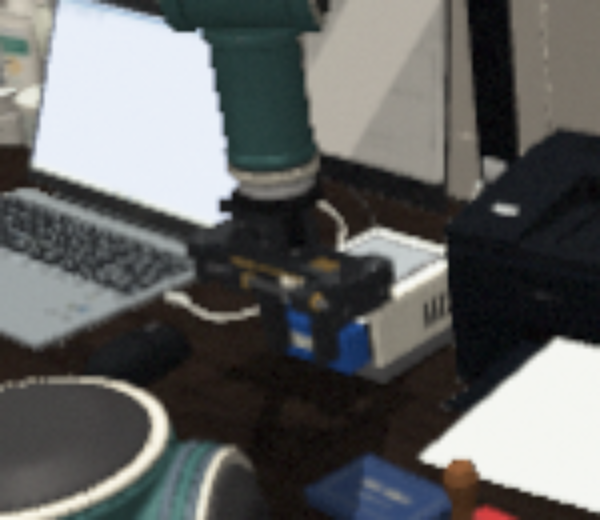

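View pics/t3.png

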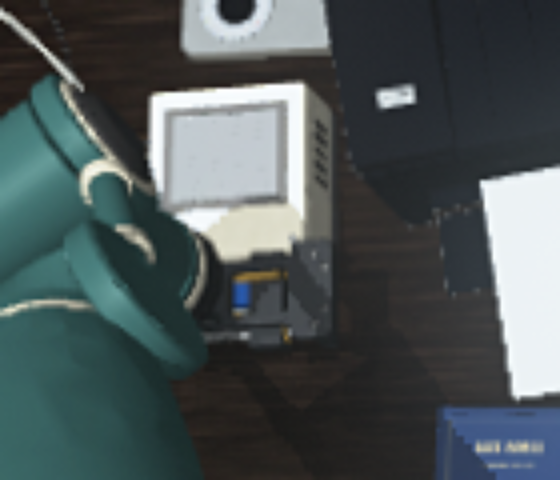

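Emit:
{"fn": "carry_out", "kwargs": {"rows": [{"x": -0.5, "y": 0, "z": 0, "spin": 0, "jaw": 0}, {"x": -1, "y": 0, "z": 0, "spin": 0, "jaw": 0}, {"x": -1, "y": 0, "z": -0.7, "spin": 0, "jaw": 0}, {"x": 0, "y": 0, "z": -1, "spin": 0, "jaw": 0}, {"x": 0, "y": 0, "z": -1, "spin": 0, "jaw": 0}, {"x": 0, "y": 0, "z": -1, "spin": 0, "jaw": 0}, {"x": 0, "y": 0, "z": -1, "spin": 0, "jaw": 0}, {"x": 0, "y": 0, "z": -1, "spin": 0, "jaw": 0}]}}

```text
time: 8.85
ee_pos: [0.3993, 0.3669, 0.2347]
orientation: [3.141, 0.047, 0.002]
force: [0.6, -1.1, -0.2]
width: 0.0438
```

Emit:
{"fn": "carry_out", "kwargs": {"rows": [{"x": 0, "y": 0, "z": -1, "spin": 0, "jaw": 0}, {"x": 0, "y": 1, "z": 0, "spin": 0, "jaw": 0}, {"x": 0, "y": 1, "z": 0, "spin": 0, "jaw": 0}, {"x": 0, "y": 1, "z": 0, "spin": 0, "jaw": 0}, {"x": 0, "y": 1, "z": 0, "spin": 0, "jaw": 0}, {"x": 0, "y": 1, "z": 0, "spin": 0, "jaw": 0}, {"x": 0, "y": 1, "z": 0, "spin": 0, "jaw": 0}, {"x": 0, "y": 1, "z": 0, "spin": 0, "jaw": 0}]}}

```text
time: 9.85
ee_pos: [0.4055, 0.1561, 0.2636]
orientation: [3.141, 0.047, 0.002]
force: [-0.0, -0.8, 0.1]
width: 0.0439
```

Emit:
{"fn": "carry_out", "kwargs": {"rows": [{"x": 0, "y": 1, "z": 0, "spin": 0, "jaw": 0}, {"x": 0, "y": 1, "z": 0, "spin": 0, "jaw": 0}, {"x": 0, "y": 1, "z": 0, "spin": 0, "jaw": 0}, {"x": 0, "y": 1, "z": 0, "spin": 0, "jaw": 0}, {"x": 0, "y": 1, "z": 0, "spin": 0, "jaw": 0}, {"x": 0, "y": 1, "z": 0, "spin": 0, "jaw": 0}, {"x": 0, "y": 1, "z": 0, "spin": 0, "jaw": 0}, {"x": 0, "y": 1, "z": 0, "spin": 0, "jaw": 0}]}}

```text
time: 10.85
ee_pos: [0.4125, -0.0838, 0.2637]
orientation: [3.14, 0.046, 0.002]
force: [0.7, 1.0, 0.7]
width: 0.0439
```

```bash
python3 - <<'E'
from h import *
t=ctrl.camera('top');print(ctrl.read_state()['ee_pos'],ctrl.read_state()['orientation'])
cv2.imwrite('pics/t4.png',cv2.resize(t[120:220,80:160],None,fx=6,fy=6,interpolation=cv2.INTER_CUBIC))
E
```

```text
[ 0.41272155 -0.08636286  0.2637418 ] [3.13728982e+00 4.51187207e-02 1.43393193e-03]
```

View pics/t4.png

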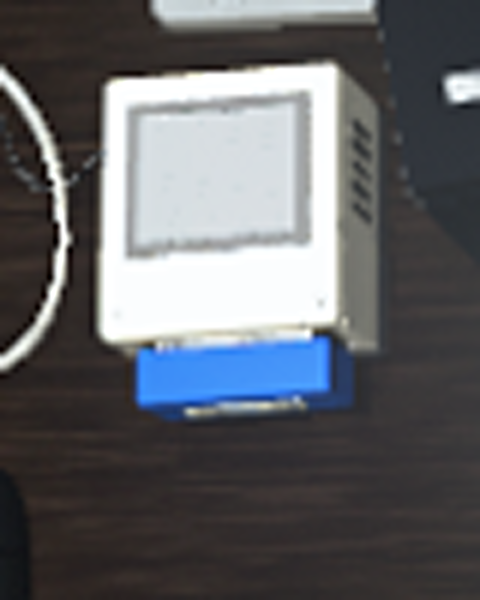

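```bash
python3 - <<'E'
from h import *
f=lambda U,V:((U+.5)/6-.5+80,(V+.5)/6-.5+120)
for n,z,p in(('fl',.065,(137,403)),('fr',.065,(331,391)),('bl',.065,(137,349)),('br',.065,(331,337)),('Hfl',.085,(101,338)),('Hfr',.085,(338,327))):
    print(n,onz('top',f(*p),z).round(4))
g=lambda p:((np.array(p)-f(0,0))*6).round(0)
a=onz('top',f(219,332),.085)
for dx in(.028,.030,.035): print(dx,g(proj('top',np.array([a[0]-dx,a[1],.065]))))
print(g(proj('top',np.array([a[0]-.001,a[1],.065]))), g(proj('top',np.array([a[0]-.006,a[1],.065]))))
E
```

```text
fl [0.4798 0.4198 0.065 ]
fr [0.4817 0.3222 0.065 ]
bl [0.5071 0.4211 0.065 ]
br [0.5089 0.323  0.065 ]
Hfl [0.5084 0.4307 0.085 ]
Hfr [0.5087 0.3128 0.085 ]
0.028 [232. 397.]
0.03 [232. 401.]
0.035 [232. 411.]
[234. 343.] [234. 353.]
```

The cassette is home: its front edge sits about 28–30 mm before the housing, and its back edge is about 1 mm from it. Now I go to the console.

Emit:
{"fn": "carry_out", "kwargs": {"rows": [{"x": 0, "y": 0, "z": 0, "spin": -0.6, "jaw": 0}, {"x": 0, "y": 0, "z": 0, "spin": -0.55, "jaw": 0}, {"x": 0.35, "y": 1, "z": 0, "spin": 0, "jaw": 0}, {"x": 0.35, "y": 1, "z": 0, "spin": 0, "jaw": 0}, {"x": 0.35, "y": 1, "z": 0, "spin": 0, "jaw": 0}, {"x": 0.35, "y": 1, "z": 0, "spin": 0, "jaw": 0}, {"x": 0.35, "y": 1, "z": 0, "spin": 0, "jaw": 0}, {"x": 0.3, "y": 1, "z": 0, "spin": 0, "jaw": 0}]}}

```text
time: 11.9
ee_pos: [0.501, -0.2519, 0.2636]
orientation: [3.132, 0.236, 0.0]
force: [-0.4, 0.3, -0.1]
width: 0.0439
```

Emit:
{"fn": "carry_out", "kwargs": {"rows": [{"x": 0, "y": 0.85, "z": 0, "spin": 0, "jaw": 0}, {"x": 0, "y": 0, "z": 1, "spin": 0, "jaw": 0}, {"x": 0, "y": 0, "z": 1, "spin": 0, "jaw": 0}, {"x": 0, "y": 0, "z": 1, "spin": 0, "jaw": 0}, {"x": 0, "y": 0, "z": 0.8, "spin": 0, "jaw": 0}, {"x": 0, "y": 0, "z": 0, "spin": 0, "jaw": 0}]}}

```text
time: 12.65
ee_pos: [0.5025, -0.2755, 0.1474]
orientation: [-3.13, -0.236, 0.007]
force: [-0.8, 0.0, 0.4]
width: 0.0437
```

```bash
python3 - <<'E'
from h import *
s=ctrl.camera('scene');t=ctrl.camera('top');print(ctrl.read_state()['ee_pos'],ctrl.read_state()['orientation'])
cv2.imwrite('pics/s5.png',cv2.resize(s[150:270,250:410],None,fx=5,fy=5))
cv2.imwrite('pics/t5.png',cv2.resize(t[110:230,260:420],None,fx=5,fy=5))
E
```

```text
[ 0.50451004 -0.27664092  0.15026526] [3.13237512e+00 2.36035241e-01 3.28722729e-04]
```

View pics/s5.png

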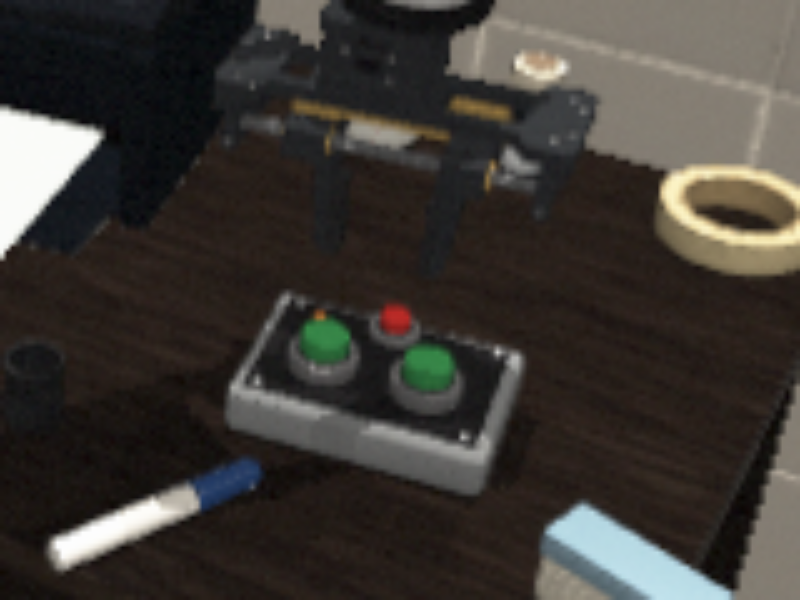

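View pics/t5.png

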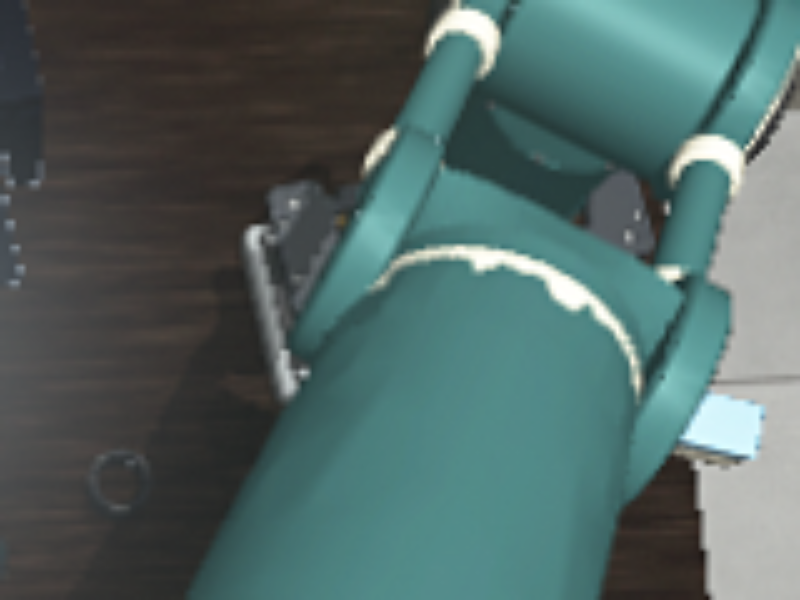

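```bash
python3 - <<'E'
from h import *
f=lambda U,V:((U+.5)/5-.5+250,(V+.5)/5-.5+150)
st=ctrl.read_state();p=st['ee_pos'];print(p)
for q in((325,245),(434,268)):print(onz('scene',f(*q),p[2]-.025).round(4))
Y=np.array([.1494,-.9888,0]); c=p-[0,0,.025]
g=lambda p:((np.array(p)-f(0,0))*5).round(0)
for k in(-.031,.031): print(g(proj('scene',c+k*Y)))
E
```

```text
[ 0.50451004 -0.27664092  0.15026526]
[ 0.4933 -0.247   0.1253]
[ 0.5057 -0.3056  0.1253]
[328. 239.]
[439. 266.]
```

Tip spacing is about 60 mm and the midpoint is 3 mm short in y. I correct that and descend to just above the keys.

Emit:
{"fn": "carry_out", "kwargs": {"rows": [{"x": 0, "y": 0.1, "z": 0.7, "spin": 0, "jaw": 0}, {"x": 0, "y": 0, "z": 0.7, "spin": 0, "jaw": 0}, {"x": 0, "y": 0, "z": 0.4, "spin": 0, "jaw": 0}, {"x": 0, "y": 0, "z": 0, "spin": 0, "jaw": 0}]}}

```text
time: 13.25
ee_pos: [0.5048, -0.2794, 0.0958]
orientation: [-3.132, -0.236, 0.001]
force: [0.3, -0.5, 0.6]
width: 0.044
```

```bash
python3 - <<'E'
from h import *
s=ctrl.camera('scene');t=ctrl.camera('top');print(ctrl.read_state()['ee_pos'],ctrl.read_state()['orientation'])
cv2.imwrite('pics/s6.png',cv2.resize(s[170:260,280:380],None,fx=6,fy=6))
E
```

```text
[ 0.50556811 -0.27983451  0.09676564] [3.13181096e+00 2.35999932e-01 2.03353684e-03]
```

View pics/s6.png

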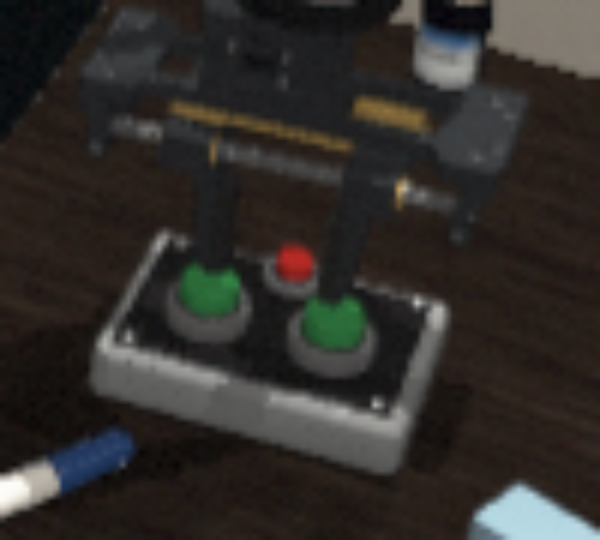

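Both fingertips sit over the keys, at about (213,265) and (338,300). I press in small steps.

Emit:
{"fn": "carry_out", "kwargs": {"rows": [{"x": 0, "y": 0, "z": 0.3, "spin": 0, "jaw": 0}, {"x": 0, "y": 0, "z": 0.15, "spin": 0, "jaw": 0}, {"x": 0, "y": 0, "z": 0.1, "spin": 0, "jaw": 0}]}}

```text
time: 13.72
ee_pos: [0.5051, -0.2796, 0.0795]
orientation: [3.132, 0.236, 0.0]
force: [-1.3, 1.1, 5.2]
width: 0.0442
```

Emit:
{"fn": "carry_out", "kwargs": {"rows": [{"x": 0, "y": 0, "z": 0.1, "spin": 0, "jaw": 0}, {"x": 0, "y": 0, "z": 0.05, "spin": 0, "jaw": 0}]}}

```text
time: 13.98
ee_pos: [0.5052, -0.2796, 0.0758]
orientation: [3.133, 0.236, 0.0]
force: [-4.7, 2.2, 15.2]
width: 0.044
```

Emit:
{"fn": "carry_out", "kwargs": {"rows": [{"x": 0, "y": 0, "z": 0.05, "spin": 0, "jaw": 0}, {"x": 0, "y": 0, "z": 0.03, "spin": 0, "jaw": 0}]}}

```text
time: 14.22
ee_pos: [0.5053, -0.2796, 0.0757]
orientation: [-3.133, -0.236, 0.0]
force: [-9.0, 5.1, 27.2]
width: 0.044
```

```bash
python3 - <<'E'
from h import *
s=ctrl.camera('scene');print(ctrl.read_state()['ee_pos'],ctrl.read_state()['force'],ctrl.read_state()['wrist_torque'])
cv2.imwrite('pics/s7.png',cv2.resize(s[170:260,280:380],None,fx=6,fy=6))
E
```

```text
[ 0.50523429 -0.27959354  0.07573076] [-8.42418971  6.36666174 22.1785138 ] [0.75989125 1.29516778 0.00934968]
```

View pics/s7.png

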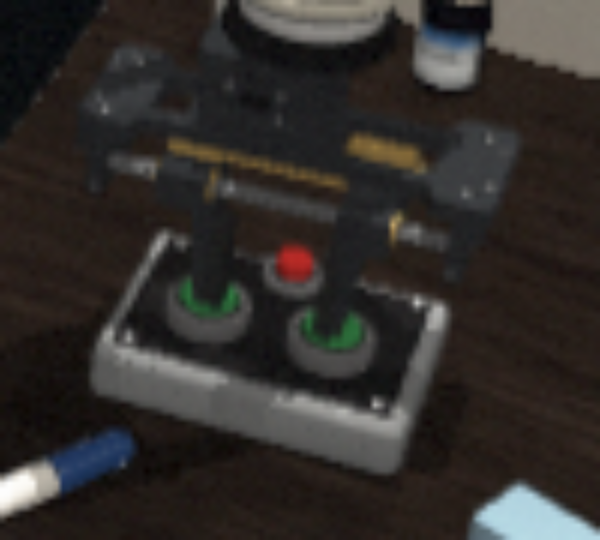

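Both keys are down and the stop button is untouched. The force rose from about 15 to 22–27 N with no further travel, so they are at the stop. I hold here.

Emit:
{"fn": "carry_out", "kwargs": {"rows": [{"x": 0, "y": 0, "z": 0, "spin": 0, "jaw": 0}, {"x": 0, "y": 0, "z": 0, "spin": 0, "jaw": 0}, {"x": 0, "y": 0, "z": 0, "spin": 0, "jaw": 0}, {"x": 0, "y": 0, "z": 0, "spin": 0, "jaw": 0}, {"x": 0, "y": 0, "z": 0, "spin": 0, "jaw": 0}, {"x": 0, "y": 0, "z": 0, "spin": 0, "jaw": 0}, {"x": 0, "y": 0, "z": 0, "spin": 0, "jaw": 0}, {"x": 0, "y": 0, "z": 0, "spin": 0, "jaw": 0}]}}

```text
time: 15.28
ee_pos: [0.5052, -0.2796, 0.0757]
orientation: [3.133, 0.236, 0.0]
force: [-8.3, 5.0, 23.0]
width: 0.0438
```

Emit:
{"fn": "carry_out", "kwargs": {"rows": [{"x": 0, "y": 0, "z": 0, "spin": 0, "jaw": 0}, {"x": 0, "y": 0, "z": 0, "spin": 0, "jaw": 0}, {"x": 0, "y": 0, "z": 0, "spin": 0, "jaw": 0}, {"x": 0, "y": 0, "z": 0, "spin": 0, "jaw": 0}, {"x": 0, "y": 0, "z": 0, "spin": 0, "jaw": 0}, {"x": 0, "y": 0, "z": 0, "spin": 0, "jaw": 0}, {"x": 0, "y": 0, "z": 0, "spin": 0, "jaw": 0}, {"x": 0, "y": 0, "z": 0, "spin": 0, "jaw": 0}]}}

```text
time: 16.27
ee_pos: [0.5052, -0.2796, 0.0757]
orientation: [3.133, 0.236, 0.0]
force: [-8.3, 4.3, 22.3]
width: 0.0442
```

Emit:
{"fn": "carry_out", "kwargs": {"rows": [{"x": 0, "y": 0, "z": 0, "spin": 0, "jaw": 0}, {"x": 0, "y": 0, "z": 0, "spin": 0, "jaw": 0}, {"x": 0, "y": 0, "z": 0, "spin": 0, "jaw": 0}, {"x": 0, "y": 0, "z": 0, "spin": 0, "jaw": 0}, {"x": 0, "y": 0, "z": 0, "spin": 0, "jaw": 0}, {"x": 0, "y": 0, "z": 0, "spin": 0, "jaw": 0}, {"x": 0, "y": 0, "z": 0, "spin": 0, "jaw": 0}, {"x": 0, "y": 0, "z": 0, "spin": 0, "jaw": 0}]}}

```text
time: 17.27
ee_pos: [0.5052, -0.2796, 0.0757]
orientation: [3.133, 0.236, 0.0]
force: [-8.0, 4.1, 22.2]
width: 0.0441
```

Emit:
{"fn": "carry_out", "kwargs": {"rows": [{"x": 0, "y": 0, "z": 0, "spin": 0, "jaw": 0}, {"x": 0, "y": 0, "z": 0, "spin": 0, "jaw": 0}, {"x": 0, "y": 0, "z": 0, "spin": 0, "jaw": 0}, {"x": 0, "y": 0, "z": 0, "spin": 0, "jaw": 0}, {"x": 0, "y": 0, "z": 0, "spin": 0, "jaw": 0}, {"x": 0, "y": 0, "z": 0, "spin": 0, "jaw": 0}, {"x": 0, "y": 0, "z": 0, "spin": 0, "jaw": 0}, {"x": 0, "y": 0, "z": 0, "spin": 0, "jaw": 0}]}}

```text
time: 18.27
ee_pos: [0.5052, -0.2796, 0.0757]
orientation: [3.133, 0.236, 0.0]
force: [-8.0, 3.9, 23.2]
width: 0.044
```

Emit:
{"fn": "carry_out", "kwargs": {"rows": [{"x": 0, "y": 0, "z": -0.3, "spin": 0, "jaw": 0}, {"x": 0, "y": 0, "z": -0.7, "spin": 0, "jaw": 0}, {"x": 0, "y": 0, "z": -1, "spin": 0, "jaw": 0}, {"x": 0, "y": 0, "z": -1, "spin": 0, "jaw": 0}, {"x": 0, "y": 0, "z": -1, "spin": 0, "jaw": 0}, {"x": 0, "y": 0, "z": -1, "spin": 0, "jaw": 0}, {"x": 0, "y": 0, "z": 0, "spin": 0, "jaw": 0}, {"x": 0, "y": 0, "z": 0, "spin": 0, "jaw": 0}]}}

```text
time: 19.27
ee_pos: [0.5043, -0.2791, 0.2208]
orientation: [-3.132, -0.236, 0.002]
force: [-0.2, -0.2, -0.1]
width: 0.0439
```

```bash
python3 - <<'E'
from h import *
s=ctrl.camera('scene');t=ctrl.camera('top');print(ctrl.read_state()['ee_pos'],ctrl.read_state()['force'])
cv2.imwrite('pics/s8.png',s);cv2.imwrite('pics/t8.png',t)
E
```

```text
[ 0.50390434 -0.27881496  0.2201009 ] [-0.29172247  0.09549897 -0.73757825]
```

View pics/s8.png

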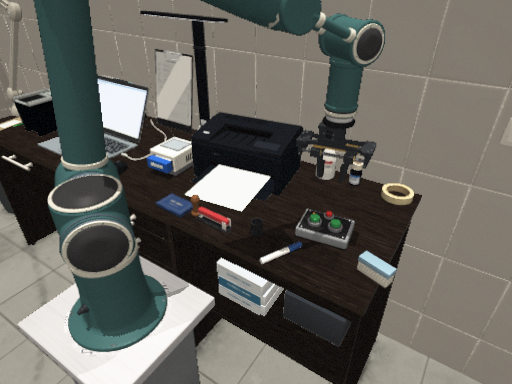

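View pics/t8.png

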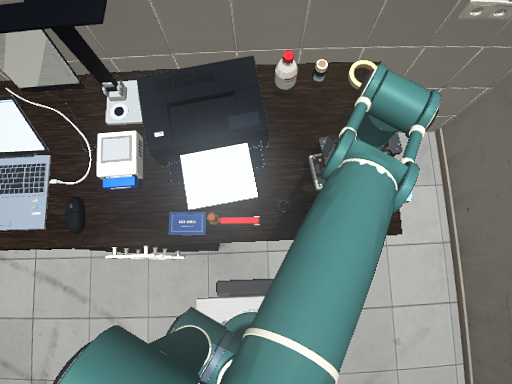

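Both keys are back up at (314,218) and (335,224). The cassette is home at (119,183) in the top view, the bystanders have not moved and the arm is clear. I hand in.

```bash
python3 -c "
from plant import ctrl
print(ctrl.sign_off())"
```

```text
the job is handed in; nothing more can be done
None
```

The job is done and handed in at about 19.4 s. The sign-off gives no verdict, so what follows rests on my own checks.

- **Cassette:** I pushed it home with the two fingertips until it stopped, at about 9.5 N. Afterwards the top view put its front face 28–30 mm before the housing, where 30 mm is nominal. The gap behind the block was about 1 mm, also as expected at home.
- **Green keys:** I pressed both together, one fingertip on each, to the bottom of their travel. The tip height matched 8 mm of travel, and the force then rose with no further movement. I held them for about 4 s at 22–23 N.
- **End state:** After I lifted clear, the scene image showed both keys up, the red stop button looking unpressed and the cassette still home. The ink pad, stamp, marker, loupe, slide box and stapler looked to be where they started, and the tool force was near zero.

One move call was refused for its format before anything moved; I resent it. No check failed. One small disagreement: the measured tool position wavered by 2–3 mm just after moves, so I corrected 3 mm sideways before pressing the keys.

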